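# Load milk samples into the analyser carrier in delivery order

## Robot

A 7-joint arm with a two-finger parallel gripper is mounted at the origin on the work surface. World frame = base frame: x ahead of the robot, y to its left, z up, the work surface at z = 0. Lengths are in m, angles in degrees, forces in N, time in s.
With the tool pointing down it reaches from about 0.425 to 0.925 m from the base axis. Payload 6.8 kg.
Tool frame: the origin (TCP) lies between the finger pads; the fingertips stand 19 mm ahead of it and the grasp point (between the pads) is the TCP; y points along the fingers, x is the direction in which the jaws open and shut, and the axes are right-handed (so a half turn about y gives the same grasp; the last joint's range is limited). The gripper opens to 85 mm and grips with 20 to 120 N. Pads are 22 mm wide; open, the fingers measure 114 mm over their backs; the gripper's body (76 mm by 85 mm) begins 54 mm behind the grasp point. The pads swing forward as they close: fully open they stand 13 mm farther back than shut.
Start: joints at [-74.318, 27.33, 1.283, 89.118, -0.659, 63.558, -4.761], TCP at [0.251, 0.626, 0.25] pointing down, gripper open.
Joint ranges: [-169.35, 169.35], [-19.33, 120.38], [-80.79, 83.38], [13.8, 139.57], [-78.32, 258.32], [9.67, 109.79], [-169.56, 169.56]. Speed limits (degrees/s): [136.94, 136.94, 180, 180, 180, 180, 180].

## Interface

Orientations are given as [roll, pitch, yaw] about the fixed x, y, z axes, in that order (R = Rz(yaw) Ry(pitch) Rx(roll)).
In Python, from plant import bot gives the robot as it stands. Calls block until the motion is done:
- bot.goto(position, orientation): joint-space move of the TCP to a pose.
- bot.move_straight(position, orientation=None, velocity=0.15, force_limit=None): straight line of the TCP; orientation=None keeps the orientation; velocity is the mean speed in m/s. With force_limit (N) it stops when the force on the tool has changed by that much, and returns True; else False.
- bot.move_joints(angles): joint-space move.
- bot.set_gripper(opening): opening from 0.0 (shut) to 1.0 (fully open); the grip force is fixed at half the most; returns when the fingers have stopped.
- bot.dwell(seconds).
- bot.inverse_kinematics(position, orientation): joint angles nearest the present ones, or None.
- bot.get_state(): the state.
- bot.camera(name): name is "scene" or "side" or "wrist"; returns a dict with "color" (480x640x3 uint8, blue, green, red), "mtx" (3x3 intrinsics, pixels), "k1" (the pictures are not rectified: a ray, as slopes to the right and down, at radius r is drawn at 1 + k1 r^2 times it, then the intrinsics apply), "T" (4x4, takes a point from camera to world coordinates). Camera axes: x right, y up, looking along -z (the intrinsics and any distortion apply to the point x, -y, -z); pixel columns grow to the right and rows downward; lengths in m; the calibration is good to about 2 mm. A picture is of the moment at which its call begins. There is no depth.
A pose or a line that the arm cannot do raises bot.IKError and nothing moves.
- bot.close_job(): hands the job in, once; it reports no verdict.
The state is a dict: "t": time; "joint_positions": joint angles; "qvel": joint speeds; "joint_efforts": joint torques, N m; "tcp_pos": TCP position; "orientation": TCP orientation; "ft_force": force on the tool from outside, world axes, zero at the start; "wrist_torque": the same for the moment, N m; "opening": opening from 0.0 (shut) to 1.0 (fully open).
Only numpy, scipy, OpenCV 4.12 (cv2) and the standard library are available. Lean on these libraries where they do the work, as an engineer would, in place of code of your own. Each camera call takes 0.05 s, during which the arm holds its last target.

## Task

Move the four milk sample bottles from the wire delivery rack into the four free seats of the teal analyser carrier, one at a time and in the same order: begin with the bottle at the rack's orange end, which goes in the seat next to the blue-capped zero bottle, then take the next one along the rack for the next seat, and so on. Keep the bottles upright and set each one down into its seat, do not drop it. Leave the zero and control bottles in their seats, and do not disturb the beaker.

Things in the scene. Friction and masses are not known exactly. Their poses are not given: they have to be found in the camera images.
- green_mid (a point): Centre (half-way up) of the green-capped milk sample bottle: upright white cylinder 34 mm in diameter, 80 mm tall with its 33 mm wide, 20 mm high cap; about 60 g; z axis up along it. Stands in any one of the delivery rack's four pockets, its lower 19 mm inside. Neighbours leave a 16 mm gap, so grip it across the row (along the rack's x), where it is free above the rim, up to 10 mm above centre.
- yellow_mid (a point): Centre (half-way up) of the yellow-capped milk sample bottle: upright white cylinder 34 mm in diameter, 80 mm tall with its 33 mm wide, 20 mm high cap; about 60 g; z axis up along it. Stands in any one of the delivery rack's four pockets, its lower 19 mm inside. Neighbours leave a 16 mm gap, so grip it across the row (along the rack's x), where it is free above the rim, up to 10 mm above centre.
- purple_mid (a point): Centre (half-way up) of the purple-capped milk sample bottle: upright white cylinder 34 mm in diameter, 80 mm tall with its 33 mm wide, 20 mm high cap; about 60 g; z axis up along it. Stands in any one of the delivery rack's four pockets, its lower 19 mm inside. Neighbours leave a 16 mm gap, so grip it across the row (along the rack's x), where it is free above the rim, up to 10 mm above centre.
- black_mid (a point): Centre (half-way up) of the black-capped milk sample bottle: upright white cylinder 34 mm in diameter, 80 mm tall with its 33 mm wide, 20 mm high cap; about 60 g; z axis up along it. Stands in any one of the delivery rack's four pockets, its lower 19 mm inside. Neighbours leave a 16 mm gap, so grip it across the row (along the rack's x), where it is free above the rim, up to 10 mm above centre.
- zero_mid (a point): Centre (half-way up) of the blue-capped zero bottle (pale blue body, same size as the samples). It stands in one end seat of the carrier, at either end, and stays there. It marks the start of the carrier: the seat next to it is the first free one.
- control_mid (a point): Centre of the red-capped control bottle (brown body, same size), in the carrier's other end seat; it stays there too.
- delivery_rack: Fixed single-row steel wire rack, 60 mm wide, 256 mm long. Origin on the table under its middle; x axis across the row, y along the row towards its orange end plate (the other is bare steel), z up. Four square pockets 45 mm wide at y = +75, +25, -25, -75 mm; floor 5 mm, rim 24 mm above the table; end plates 50 mm high. Left or right of the carrier, turned up to 0.45 rad.
- carrier: Fixed teal plastic analyser carrier, 62 x 306 mm, 24 mm high. Origin on the table under its middle; x axis across the row, y along it, z up. Six square seats 44 mm wide with bevelled mouths at y = -125, -75, -25, +25, +75, +125 mm; floor 5 mm above the table. End seats hold the zero and control bottles; the four between are free. A seated bottle's centre is 45 mm above the table.
- beaker: Empty glass beaker, 64 mm in diameter, 85 mm tall, origin at the centre of its underside; loose, stands between the racks towards the back. Leave it alone.

How it is judged:
By the outcome, as a careful person would: the job done as asked, in the order asked, and still so for the second after the job is handed in, with the robot touching nothing.
It also fails if it takes over 109 s, if anything falls off the work surface, if the arm or the gripper's body presses on something with over 40 N, if the wrist force passes 120 N, or if a joint passes its speed limit or range.

## Working session

There is one attempt and no reset: what is moved stays moved. The work goes in short steps, each a Python script; the robot and the scene stay as the last script left them, time stands still between calls to the robot, and variables do not carry over. Pictures are saved under pics/ and viewed, and the job is handed in when it is done.

```bash
ls; mkdir -p pics; python3 - <<'E'
from plant import bot
import cv2,numpy as np
for n in ["scene","side","wrist"]:
    c=bot.camera(n); cv2.imwrite(f"pics/{n}0.png",c["color"]); print(n,c["mtx"].round(1).tolist(),c["k1"],c["T"].round(3).tolist())
s=bot.get_state();print(s["t"],s["tcp_pos"],s["orientation"],s["opening"])
E
```

```text
pics
scene [[534.6, 0.0, 317.6], [0.0, 534.6, 238.9], [0.0, 0.0, 1.0]] -0.15397048052996423 [[-0.33, -0.566, 0.755, 1.414], [0.944, -0.184, 0.275, 0.322], [-0.017, 0.803, 0.595, 0.715], [0.0, 0.0, 0.0, 1.0]]
side [[497.4, 0.0, 322.6], [0.0, 497.4, 244.7], [0.0, 0.0, 1.0]] -0.11631100569155674 [[-0.964, 0.191, -0.187, 0.409], [-0.266, -0.625, 0.734, 0.691], [0.023, 0.757, 0.653, 0.663], [0.0, 0.0, 0.0, 1.0]]
wrist [[364.3, 0.0, 325.5], [0.0, 364.3, 241.8], [0.0, 0.0, 1.0]] -0.06615705256187382 [[0.374, -0.896, -0.241, 0.19], [0.927, 0.361, 0.1, 0.651], [-0.002, -0.26, 0.965, 0.373], [0.0, 0.0, 0.0, 1.0]]
0.15 [0.25133252 0.62602317 0.24954644] [-9.00062541e+01  7.92554681e-02  6.81293616e+01] 0.998844746047949
```

View pics/scene0.png

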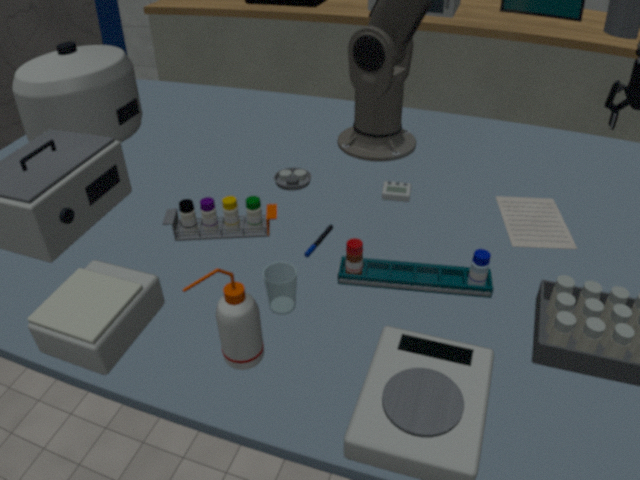

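View pics/side0.png

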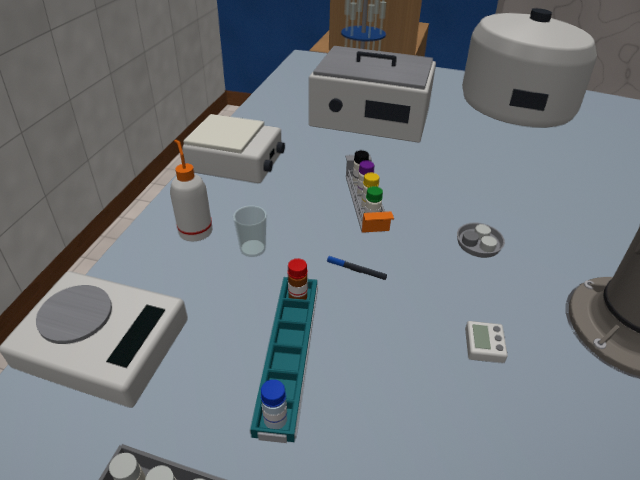

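View pics/wrist0.png

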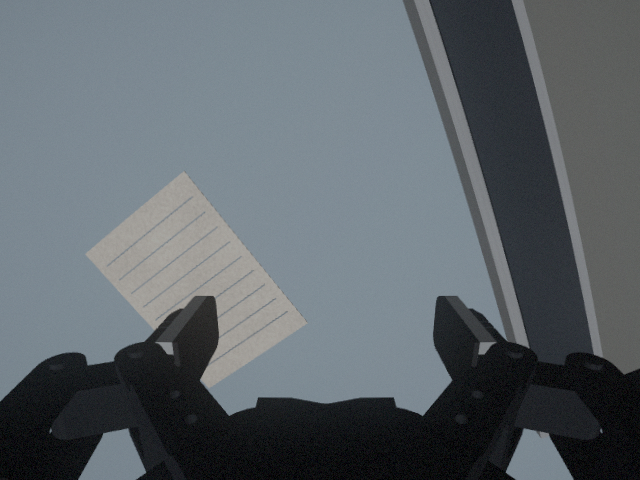

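The rack, from its orange end, holds green, yellow, purple and black (scene caps at about (253,203), (230,203), (207,204), (186,206)). In the carrier, blue is at about (482,257) and red at (354,247). So green goes next to blue. Next I'll triangulate the caps.

```bash
cat > h.py <<'E'
import cv2,numpy as np
from plant import bot
def ray(c,p):
    D=np.array([c["k1"],0,0,0,0.])
    u=cv2.undistortPoints(np.array([[p]],float),c["mtx"],D)[0,0]
    d=c["T"][:3,:3]@np.array([u[0],-u[1],-1.]); return c["T"][:3,3],d/np.linalg.norm(d)
def onz(c,p,z):
    o,d=ray(c,p); return o+d*(z-o[2])/d[2]
def tri(rs):
    A=sum(np.eye(3)-np.outer(d,d) for o,d in rs); b=sum((np.eye(3)-np.outer(d,d))@o for o,d in rs)
    x=np.linalg.solve(A,b); return x,[np.linalg.norm((np.eye(3)-np.outer(d,d))@(x-o)) for o,d in rs]
HS={"green":((50,80),120,40),"yellow":((22,34),120,80),"purple":((128,150),100,40),"blue":((112,127),170,80),"red":((-6,4),190,70),"orange":((5,15),190,120)}
def blob(img,name,roi):
    (h0,h1),s,v=HS[name]; H=cv2.cvtColor(img,cv2.COLOR_BGR2HSV).astype(int)
    h=H[...,0].copy(); 
    if h0<0: h[h>90]-=180
    m=((h>=h0)&(h<=h1)&(H[...,1]>=s)&(H[...,2]>=v)).astype(np.uint8)
    x0,y0,x1,y1=roi; k=np.zeros_like(m);k[y0:y1,x0:x1]=m[y0:y1,x0:x1]
    n,l,st,ce=cv2.connectedComponentsWithStats(k)
    if n<2: return None
    i=1+np.argmax(st[1:,4]); return ce[i],st[i].tolist()
E
python3 - <<'E'
from h import *
roi={"scene":{"rack":(160,180,285,250),"car":(330,230,500,300)},"side":{"rack":(340,140,400,240),"car":(250,250,330,440)}}
cs={n:bot.camera(n) for n in("scene","side")}
for k,r in [("green","rack"),("yellow","rack"),("purple","rack"),("orange","rack"),("blue","car"),("red","car")]:
    rs=[]
    for n in cs:
        b=blob(cs[n]["color"],k,roi[n][r]); print(k,n,b[0].round(1),b[1]); rs.append(ray(cs[n],b[0]))
    x,e=tri(rs); print("  ",x.round(4),np.round(e,4),[ (o+d*(.075-o[2])/d[2]).round(4)[:2] for o,d in rs])
a=cs["scene"]["color"][170:310,150:510]; cv2.imwrite("pics/z1.png",cv2.resize(a,None,fx=2.2,fy=2.2,interpolation=cv2.INTER_CUBIC))
a=cs["side"]["color"][140:450,220:420]; cv2.imwrite("pics/z2.png",cv2.resize(a,None,fx=1.9,fy=1.9,interpolation=cv2.INTER_CUBIC))
E
```

```text
green scene [252.4 202.1] [246, 196, 14, 14, 147]
green side [374. 194.] [366, 187, 17, 15, 209]
   [ 0.5185 -0.1567  0.0752] [0.0009 0.0009] [array([ 0.517 , -0.1579]), array([ 0.5187, -0.1554])]
yellow scene [228.5 202. ] [222, 196, 14, 14, 136]
yellow side [370.7 179.5] [363, 173, 16, 14, 189]
   [ 0.5356 -0.2075  0.0761] [0.0011 0.0011] [array([ 0.5326, -0.2098]), array([ 0.5359, -0.2072])]
purple scene [206.7 203.7] [200, 198, 14, 13, 153]
purple side [365.9 166.5] [359, 160, 15, 15, 171]
   [ 0.556  -0.2525  0.0768] [0.0002 0.0002] [array([ 0.5539, -0.2539]), array([ 0.5565, -0.2557])]
orange scene [271.4 211.2] [267, 205, 9, 13, 102]
orange side [377.6 216. ] [364, 212, 29, 9, 208]
   [ 0.5018 -0.1201  0.0482] [0.0005 0.0005] [array([ 0.5379, -0.1028]), array([ 0.4978, -0.0839])]
blue scene [481.9 254.1] [474, 250, 16, 10, 82]
blue side [272.  392.5] [261, 380, 24, 27, 483]
   [0.5597 0.348  0.081 ] [0.0013 0.0013] [array([0.5504, 0.3471]), array([0.5616, 0.3459])]
red scene [353.3 244.9] [347, 240, 15, 14, 116]
red side [297.3 268.7] [288, 259, 19, 20, 317]
   [0.6019 0.1019 0.0757] [0.0018 0.0018] [array([0.5991, 0.0999]), array([0.6023, 0.1036])]
```

View pics/z1.png

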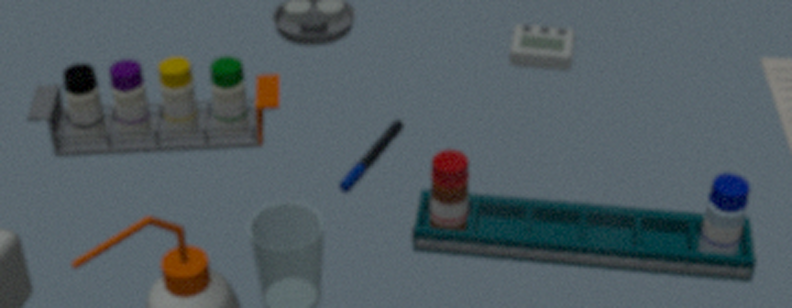

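View pics/z2.png

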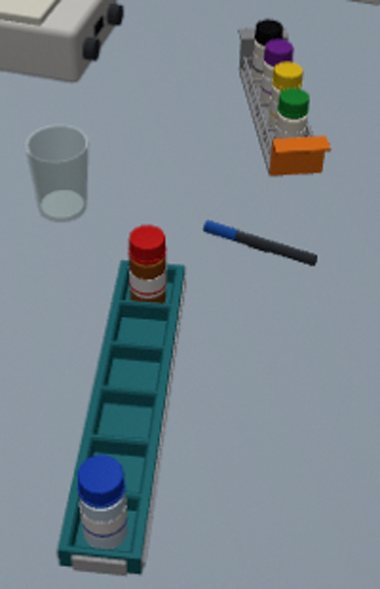

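The layout is confirmed and the triangulation is good to a few mm. I'll refine it with the wrist camera, carrier first since it's on the way, then the rack.

```bash
python3 - <<'E'
from h import *
for p,y in [((.58,.225,.26),9.7),((.537,-.205,.26),21.4),((.52,-.157,.052),21.4),((.574,-.30,.052),21.4),((.57,.30,.052),9.7)]:
    for yy in (y,y-180): 
        q=bot.inverse_kinematics(p,[-90,0,yy]); print(p,yy,None if q is None else np.round(q,0))
t0=bot.get_state()["t"]
bot.goto([.58,.225,.27],[-90,0,9.7]); print(bot.get_state()["t"]-t0)
c=bot.camera("wrist"); cv2.imwrite("pics/w1.png",c["color"]); np.save("w1.npy",c,allow_pickle=True)
bot.goto([.537,-.205,.27],[-90,0,21.4]); print(bot.get_state()["t"]-t0)
c=bot.camera("wrist"); cv2.imwrite("pics/w2.png",c["color"]); np.save("w2.npy",c,allow_pickle=True)
E
```

```text
(0.58, 0.225, 0.26) 9.7 [-45.  23.  24.  97. -10.  62.  -8.]
(0.58, 0.225, 0.26) -170.3 [-19.  22. -11.  96.   5.  63. 159.]
(0.537, -0.205, 0.26) 21.4 [-26.  25.  55. 105. -23.  62.  59.]
(0.537, -0.205, 0.26) -158.6 [ -35.   36.   74.  105.  -37.   68. -108.]
(0.52, -0.157, 0.052) 21.4 [-20.  37.  40. 117. -38.  39.  67.]
(0.52, -0.157, 0.052) -158.6 [-37.  60.  72. 118. -69.  62. -87.]
(0.574, -0.3, 0.052) 21.4 [ -6.  46.  41. 103. -40.  47.  77.]
(0.574, -0.3, 0.052) -158.6 [-20.  66.  72. 104. -69.  68. -83.]
(0.57, 0.3, 0.052) 9.7 [-44.  39.  15. 102. -14.  41. -12.]
(0.57, 0.3, 0.052) -170.3 [-20.  39. -19. 100.  17.  44. 143.]
1.8833000000000002
3.525
```

View pics/w1.png

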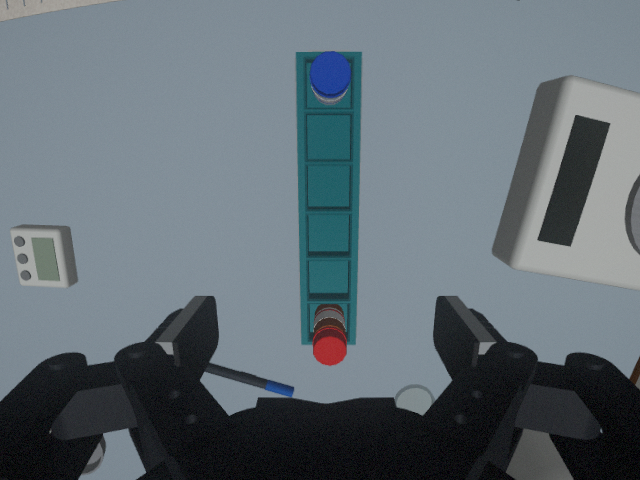

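View pics/w2.png

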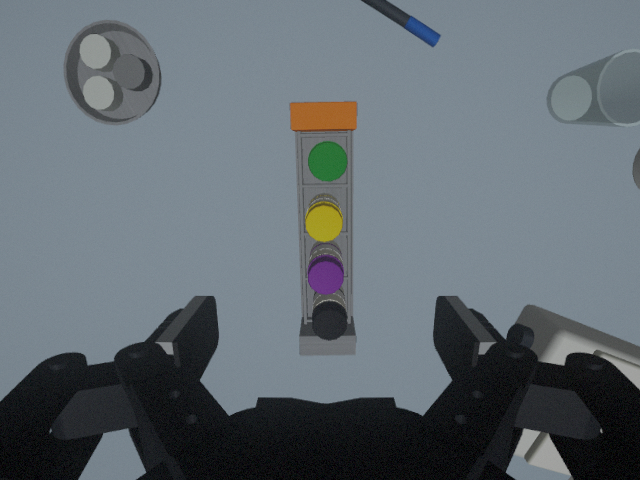

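The carrier is clear and straight at columns 297–362, with blue at (330,75) and red at (329,348). The four free seats lie between them. In the rack, the caps are green (327,161), yellow (324,222), purple (325,275) and black (329,320). I'll convert these pixels to positions.

```bash
python3 - <<'E'
from h import *
c1=np.load("w1.npy",allow_pickle=True).item();c2=np.load("w2.npy",allow_pickle=True).item()
H=cv2.cvtColor(c1["color"],cv2.COLOR_BGR2HSV); print(H[90,302],H[200,329],H[300,240])
m=cv2.inRange(H,(80,120,20),(98,255,255)); m[:40]=0;m[:, :280]=0;m[:,380:]=0
ct=max(cv2.findContours(m,0,2)[0],key=cv2.contourArea)
# side edges: leftmost/rightmost teal px per row -> world z=.024
L=[];R=[]
for r in range(60,295,4):
    x=np.where(m[r])[0]
    L.append(onz(c1,(x[0]-.5,r),.024)[:2]);R.append(onz(c1,(x[-1]+.5,r),.024)[:2])
L=np.array(L);R=np.array(R)
f=lambda P:cv2.fitLine(P.astype(np.float32),cv2.DIST_HUBER,0,1e-4,1e-4).ravel()
l,r=f(L),f(R); print("sides",l,r,"yaws",[np.degrees(np.arctan2(-v[0]*np.sign(v[1]),abs(v[1]))) for v in (l,r)])
y0=np.array([l[0],l[1]])*np.sign(l[1])+np.array([r[0],r[1]])*np.sign(r[1]); y0/=np.linalg.norm(y0); x0=np.array([y0[1],-y0[0]])
a,b=(L@x0).mean(),(R@x0).mean(); print("width",b-a)
col=np.where(m[:,300:360].sum(1)>255*35)[0]; print("rows",col[0],col[-1])
e=[onz(c1,(330,rr),.024)[:2]@y0 for rr in (col[0]-.5,col[-1]+.5)]; print("len",e[0]-e[1])
C=x0*(a+b)/2+y0*np.mean(e); print("carrier centre",C, "yaw",np.degrees(np.arctan2(-y0[0],y0[1])))
def cap(c,name,roi,z=.085):
    g=blob(c["color"],name,roi); s=g[1]; return g[0],s
for n,roi in (("blue",(290,40,370,110)),("red",(300,310,360,370))):
    g,s=cap(c1,n,roi); p=onz(c1,g,.083)[:2]; print(n,g,s,p,(p-C)@x0,(p-C)@y0)
# rack
rows=[]
for n in("green","yellow","purple"):
    g,s=cap(c2,n,(290,130,370,350)); p=onz(c2,g,.083)[:2]; rows.append(p); print(n,g,s,p)
k=cv2.inRange(c2["color"],(0,0,0),(50,50,50)); k[:295]=0;k[345:]=0;k[:,:305]=0;k[:,352:]=0
n,lb,st,ce=cv2.connectedComponentsWithStats(k); i=1+np.argmax(st[1:,4]); p=onz(c2,ce[i],.083)[:2]; rows.append(p);print("black",ce[i],st[i],p)
rows=np.array(rows); print(np.linalg.norm(np.diff(rows,axis=0),axis=1)); v=f(rows); v=v[:2]*np.sign(v[1]); print("rack yaw",np.degrees(np.arctan2(-v[0],v[1])),rows.mean(0))
# rack orange plate
g,s=cap(c2,"orange",(280,90,370,140)); print("orange",g,s,onz(c2,g,.05))
for q in((296,135),(301,320),(353,135),(350,320)): print(onz(c2,q,.024)[:2])
E
```

```text
[ 94 155 105] [ 94 167 104] [103  39 152]
sides [ 0.16851252 -0.98569953  0.54487634  0.26023394] [ 0.17300825 -0.9849204   0.60627216  0.2640933 ] yaws [np.float32(9.7013445), np.float32(9.962771)]
width 0.06113602864298362
rows 52 304
len 0.25632527565915075
carrier centre [0.5777161  0.24985483] yaw 9.832059
blue [329.89010067  73.33808725] [310, 52, 41, 46, 1192] [0.56165752 0.34678838] 0.0007297399042886031 0.09825202031849282
red [331.5 362. ] [330, 360, 4, 5, 6] [0.60833259 0.09053115] 0.002960568987453031 -0.1622117082772422
green [327.1375 160.7925] [308, 141, 39, 40, 1200] [ 0.51958254 -0.15452062]
yellow [323.54672131 221.02459016] [305, 201, 38, 41, 1220] [ 0.53551826 -0.20351924]
purple [325.45706371 274.98891967] [308, 255, 36, 40, 1083] [ 0.55529184 -0.24934714]
black [329.69482577 319.3780359 ] [312 302  35  38 947] [ 0.57522571 -0.28922685]
[0.05152487 0.04991183 0.0445842 ]
rack yaw 22.478216 [ 0.54640459 -0.22415347]
orange [325.80780347 117.05057803] [297, 103, 59, 27, 692] [ 0.50491369 -0.12009478  0.05      ]
[ 0.48326055 -0.14477835]
[ 0.55737995 -0.32957053]
[ 0.53526112 -0.1243729 ]
[ 0.60846598 -0.30953194]
```

```bash
python3 - <<'E'
from h import *
c1=np.load("w1.npy",allow_pickle=True).item()
H=cv2.cvtColor(c1["color"],cv2.COLOR_BGR2HSV)
m=cv2.inRange(H,(80,120,20),(98,255,255))
print([(r,int((m[r,295:365]>0).sum())) for r in list(range(47,56))+list(range(338,350))])
print([int(m[r,303:311].sum()//255) for r in range(338,350)])
th=np.radians(9.83); y0=np.array([-np.sin(th),np.cos(th)]); x0=np.array([np.cos(th),np.sin(th)])
e=[onz(c1,(q,rr),.024)[:2]@y0 for q,rr in ((330,51.5),(306,345.5))]; print(e,e[0]-e[1])
xc=np.array([.5777161,.24985483])@x0
C=x0*xc+y0*np.mean(e); print("C",C)
for n,roi in (("blue",(290,40,370,110)),("red",(300,325,360,370))):
    (h0,h1),s,v=HS[n]; 
    g=blob(c1["color"],n,roi); print(n,g)
hh=H[...,0].astype(int); hh[hh>90]-=180
k=((abs(hh)<6)&(H[...,1]>200)&(H[...,2]>120)).astype(np.uint8); print(cv2.connectedComponentsWithStats(k)[2][:5]); print(H[348,329],H[335,329],H[320,329])
# wall rows along centre column brightness
print([(r,int(H[r,329,2])) for r in range(100,312)if H[r,329,2]<90 or H[r,329,2]>115][:80])
for s in (75,25,-25,-75): print(s,(C+s/1000*y0).round(4))
E
```

```text
[(47, 0), (48, 0), (49, 0), (50, 0), (51, 0), (52, 51), (53, 47), (54, 42), (55, 39), (338, 15), (339, 17), (340, 18), (341, 18), (342, 18), (343, 18), (344, 0), (345, 0), (346, 0), (347, 0), (348, 0), (349, 0)]
[7, 8, 8, 8, 8, 8, 0, 0, 0, 0, 0, 0]
[np.float64(0.27571846985839343), np.float64(-0.031862776318563504)] 0.3075812461769569
C [0.58209144 0.22460314]
blue (array([329.89010067,  73.33808725]), [310, 52, 41, 46, 1192])
red (array([331.5, 362. ]), [330, 360, 4, 5, 6])
[[     0      0    640    480 307200]]
[179 183 166] [179 142  88] [ 5 90 62]
[(100, 140), (101, 120), (108, 77), (113, 78), (114, 71), (159, 82), (160, 76), (161, 82), (206, 82), (207, 63), (208, 56), (209, 73), (210, 75), (251, 77), (252, 60), (253, 54), (254, 57), (255, 64), (256, 74), (257, 83), (293, 66), (294, 57), (295, 55), (296, 60), (297, 59), (298, 63), (299, 75), (300, 80), (304, 56), (305, 62), (306, 59), (307, 85), (309, 80)]
75 [0.5693 0.2985]
25 [0.5778 0.2492]
-25 [0.5864 0.2   ]
-75 [0.5949 0.1507]
```

Carrier centre is (0.582, 0.2255) with yaw 9.8°, which agrees with the midpoint of the red and blue caps, (0.581, 0.225). I'll move the green bottle first.

```bash
cat >> h.py <<'E'
RY,CY=21.7,9.8
C=np.array([.5819,.2255]); th=np.radians(CY); cy=np.array([-np.sin(th),np.cos(th)])
seat=lambda i:C+cy*[.075,.025,-.025,-.075][i]
GZ=.054
def st(msg):
    s=bot.get_state(); print(msg,"t%.1f"%s["t"],s["tcp_pos"].round(4),"F",np.round(s["ft_force"],1),"op%.3f"%s["opening"],flush=True)
def pick(p):
    bot.goto([*p,.17],[-90,0,RY])
    if bot.move_straight([*p,GZ],velocity=.12,force_limit=15): st("CONTACT")
    bot.set_gripper(0.0); st("gripped")
    bot.move_straight([*p,.19],velocity=.12); st("lifted")
def place(i):
    p=seat(i); bot.goto([*p,.19],[-90,0,CY])
    bot.move_straight([*p,.08],velocity=.12); st("above")
    h=bot.move_straight([*p,GZ-.003],velocity=.025,force_limit=5); st("down %s"%h)
def release(i):
    p=seat(i); bot.set_gripper(1.0); st("released"); bot.move_straight([*p,.19],velocity=.12)
def pics(n):
    for k in("scene","side"): cv2.imwrite(f"pics/{k}_{n}.png",bot.camera(k)["color"])
E
python3 - <<'E'
from h import *
pick([.5190,-.1555])
cv2.imwrite("pics/w_g.png",bot.camera("wrist")["color"])
place(0); pics("g")
E
```

```text
gripped t6.0 [ 0.5194 -0.1554  0.0545] F [-0.5  0.9  5.5] op0.379
lifted t7.3 [ 0.5185 -0.1553  0.1893] F [0.1 0.1 0.2] op0.380
above t10.1 [0.5698 0.2996 0.0808] F [-0.7  0.2 -1. ] op0.378
down True t11.0 [0.569  0.2993 0.0545] F [-0.1 -0.5  4.4] op0.380
```

```bash
python3 - <<'E'
import cv2,numpy as np
a=cv2.imread("pics/side_g.png");b=cv2.imread("pics/w_g.png")
cv2.imwrite("pics/cmp1.png",np.hstack([cv2.resize(a[140:460,160:440],(420,480)),cv2.resize(b,(380,480))]))
E
```

```text
(no output)
```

View pics/cmp1.png

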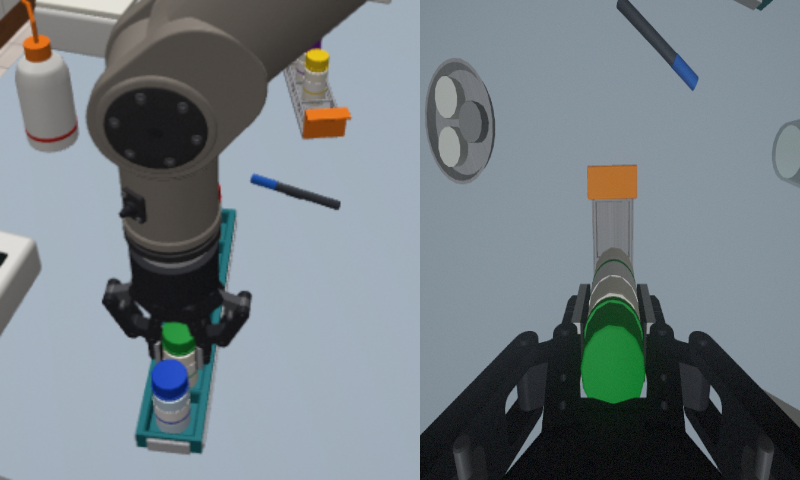

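The wrist view shows green held straight between the pads. The side view shows it upright in the seat next to blue at about (178,335). Contact came at the grasp height, so it's on the seat floor. I'll release it and look again.

```bash
python3 - <<'E'
from h import *
release(0); c=bot.camera("wrist"); cv2.imwrite("pics/w_g2.png",c["color"])
g=blob(c["color"],"green",(200,100,450,480)); print(g, onz(c,g[0],.083), seat(0))
E
```

```text
released t11.7 [0.5682 0.299  0.0537] F [ 0.1 -0.  -0.3] op0.997
(array([327.45924546, 243.94410806]), [303, 218, 50, 53, 2147]) [0.56868575 0.30140708 0.083     ] [0.56913429 0.29940559]
```

View pics/w_g2.png

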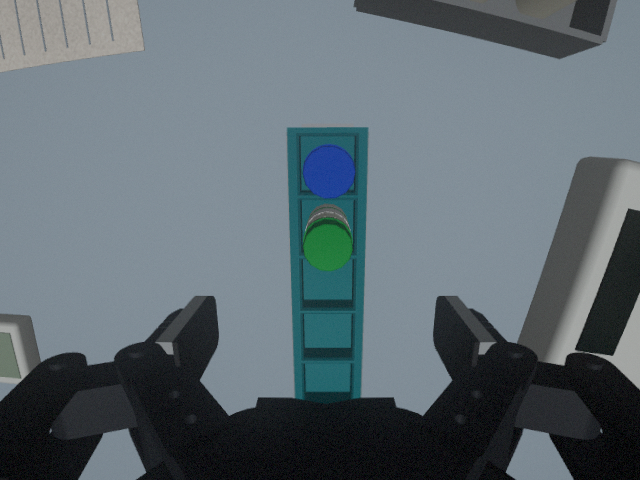

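Green stands upright at (327,244), next to blue at (329,171) and within 2 mm of the seat centre. Next are yellow and purple, with a wrist look at the end. I'll abort if a grip or a set-down height looks wrong.

```bash
cat >> h.py <<'E'
def cycle(p,i):
    pick(p); o=bot.get_state()["opening"]
    if not .34<o<.42: st("BAD GRIP"); raise SystemExit
    place(i); z=bot.get_state()["tcp_pos"][2]
    if z>GZ+.004: st("HIGH"); raise SystemExit
    release(i)
E
python3 - <<'E'
from h import *
cycle([.5355,-.2045],1)
c=bot.camera("wrist"); cv2.imwrite("pics/w_y.png",c["color"]); 
E
```

```text
gripped t16.5 [ 0.5359 -0.2046  0.0545] F [-0.7  0.9  5.7] op0.382
lifted t17.8 [ 0.535  -0.2043  0.1892] F [-0.1 -0.3 -0.7] op0.382
above t20.5 [0.5783 0.2502 0.0808] F [ 0.   0.7 -0.1] op0.377
down True t21.4 [0.5775 0.2501 0.0545] F [-0.5 -0.3  4. ] op0.379
released t22.0 [0.5767 0.2499 0.0537] F [-0.2  0.2  0.1] op1.002
```

View pics/w_y.png

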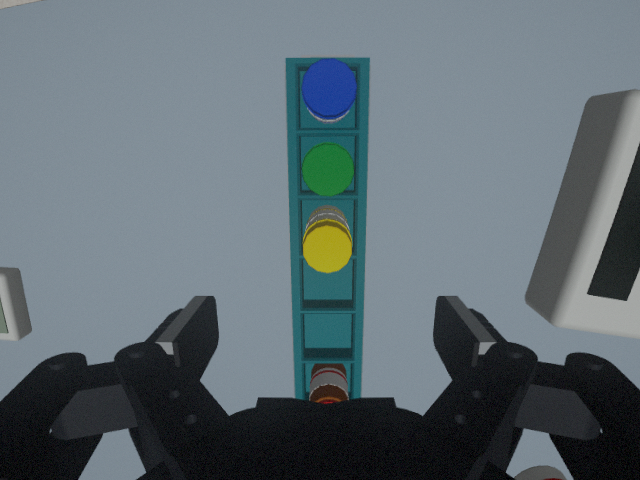

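Yellow is seated at (327,246), after green at (327,169) and blue at (329,89). Purple is next, then I'll re-measure black from above the rack.

```bash
python3 - <<'E'
from h import *
cycle([.5555,-.2505],2)
c=bot.camera("wrist"); cv2.imwrite("pics/w_p.png",c["color"])
bot.goto([.5745,-.295,.24],[-90,0,RY]); c=bot.camera("wrist"); cv2.imwrite("pics/w_b0.png",c["color"])
k=cv2.inRange(c["color"],(0,0,0),(55,55,55)); k[:180]=0;k[295:]=0;k[:,:290]=0;k[:,365:]=0
n,lb,s,ce=cv2.connectedComponentsWithStats(k); i=1+np.argmax(s[1:,4]); print(ce[i],s[i],onz(c,ce[i],.083))
E
```

```text
gripped t26.8 [ 0.5558 -0.2506  0.0545] F [-0.   0.6  5.5] op0.380
lifted t28.1 [ 0.555  -0.2502  0.1892] F [-0.1  0.7 -0.7] op0.380
above t30.8 [0.5868 0.2009 0.0807] F [ 0.1 -0.2 -0.6] op0.379
down True t31.8 [0.586  0.2008 0.0545] F [-1.1  0.5  5.3] op0.382
released t32.3 [0.5852 0.2007 0.0537] F [-0.7  0.6  1.1] op1.000
[327.20861833 228.46990424] [ 307  207   42   45 1462] [ 0.57579407 -0.29189369  0.083     ]
```

View pics/w_p.png

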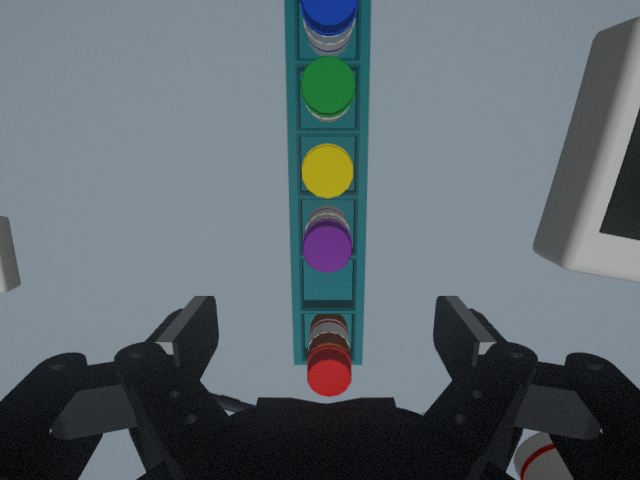

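View pics/w_b0.png

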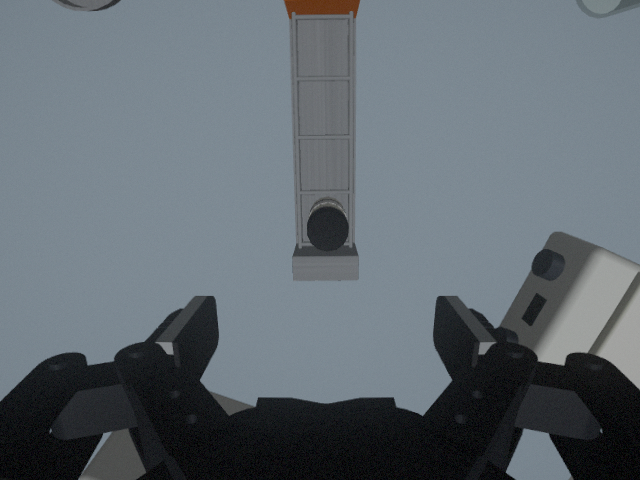

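Purple is seated at (327,245), with the empty fourth seat between it and red at (329,370). Black, at (327,228), measures (0.5755, -0.292).

```bash
python3 - <<'E'
from h import *
cycle([.5755,-.2925],3)
bot.goto([.58,.225,.30],[-90,0,CY])
c=bot.camera("wrist"); cv2.imwrite("pics/w_e.png",c["color"])
bot.goto([.30,.50,.30],[-90,0,60]); pics("e"); st("end")
a=cv2.imread("pics/side_e.png")[140:460,160:440];b=cv2.imread("pics/scene_e.png")[170:330,150:510]
cv2.imwrite("pics/cmp2.png",np.hstack([cv2.resize(a,(350,400)),cv2.resize(b,(450,400))]))
E
```

```text
gripped t37.6 [ 0.5759 -0.2926  0.0545] F [-0.2  0.9  3.7] op0.382
lifted t38.8 [ 0.5751 -0.2921  0.1891] F [ 0.2 -0.4 -1.1] op0.379
above t41.5 [0.5953 0.1516 0.0807] F [-0.9  0.2  0.3] op0.382
down True t42.5 [0.5946 0.1516 0.0544] F [-0.1  0.5  4.8] op0.376
released t43.0 [0.5938 0.1516 0.0537] F [-0.6 -0.2 -0.1] op0.999
end t46.5 [0.3016 0.4989 0.3001] F [ 0.5 -0.4  0.1] op0.999
```

View pics/w_e.png

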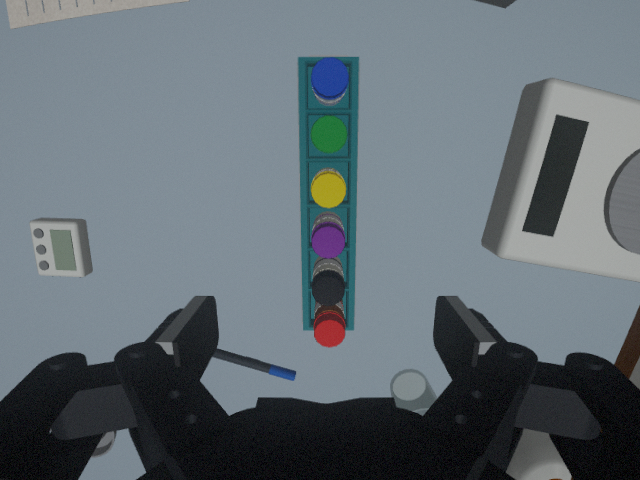

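View pics/cmp2.png

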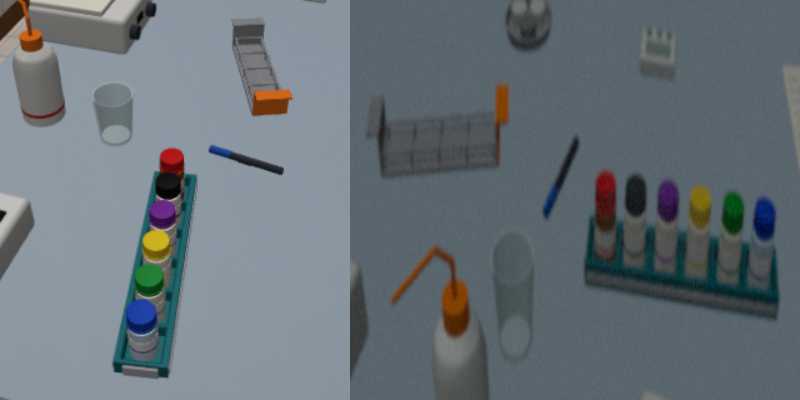

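All six bottles stand upright in the carrier, in the order blue, green, yellow, purple, black, red (wrist view rows 77 to 332). The rack is empty and the beaker hasn't moved. I'm handing in.

```bash
python3 -c "
from plant import bot
print(bot.close_job())"
```

```text
the job is handed in; nothing more can be done
None
```

I moved the four milk samples one at a time from the rack's orange end (green, yellow, purple, black) into the four free seats, starting next to the blue zero bottle. The job took about 46.5 s of the 109 s allowed.

- **Set-down:** each bottle touched the seat floor at the height where I had gripped it, with about 4–5 N of contact, before I opened the gripper. None was dropped.
- **Last pictures:** the wrist, side and scene views show blue, green, yellow, purple, black and red upright in their seats. The rack is empty, the beaker is standing where it was, and the gripper is open and clear of everything.
- **Checks:** none failed. The measured positions disagreed by up to about 3 mm between cameras, which is within the slack of the seats. I checked the beaker by eye only.

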